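# Close up the row in the dry-block heater

## Robot

A 6-joint arm with a two-finger parallel gripper is mounted at the origin on a cart in front of the work surface, level with it; the furniture and walls round the work are solid. World frame = base frame: x ahead of the robot, y to its left, z up, the work surface at z = 0. Lengths are in m, angles in rad, forces in N, time in s.
With the tool pointing down it reaches from about 0.275 to 0.85 m from the base axis. Payload 5.2 kg.
Tool frame: the origin (TCP) lies between the finger pads; the fingertips stand 11 mm ahead of it and the grasp point (between the pads) lies 8 mm behind it; z points along the fingers, y is the line along which they close (so a half turn about z gives the same grasp; the last joint's range is limited). The gripper opens to 85 mm and grips with 20 to 120 N. Pads are 22 mm wide; open, the fingers measure 114 mm over their backs; the gripper's body (76 mm by 85 mm) begins 54 mm behind the grasp point. The pads swing forward as they close: fully open they stand 13 mm farther back than shut.
Start: joints at [-1.307, 0.259, 1.535, -0, 1.348, -0.203], TCP at [0.248, -0.491, 0.242] pointing down, gripper open.
Joint ranges: [-3.14, 3.14], [-0.91, 2.08], [0.19, 2.58], [-1.22, 4.36], [0.22, 2.71], [-3.12, 3.12]. Speed limits (rad/s): [2.57, 2.57, 3.14, 3.14, 3.14, 3.14].

## Interface

Orientations are given as a unit quaternion [x, y, z, w].
In Python, from station import bot gives the robot as it stands. The module is installed in compiled form; this text tells all that it offers. Calls block until the motion is done:
- bot.move_pose(position, orientation): joint-space move of the TCP to a pose.
- bot.servo_line(position, v=0.15, rotation=None, force_limit=None): straight line of the TCP; rotation=None keeps the orientation; v is the mean speed in m/s. With force_limit (N) it stops when the force on the tool has changed by that much, and returns True; else False.
- bot.move_j(angles): joint-space move.
- bot.move_gripper(opening, grasp_force=None): finger opening in m; grasp_force is the grip in N (None keeps the last); returns when the fingers have stopped.
- bot.wait(seconds).
- bot.inverse_kinematics(position, orientation): joint angles nearest the present ones, or None.
- bot.read_camera(name): name is "side" or "top"; returns a dict with "img" (384x512x3 uint8, red, green, blue), "depth" (384x512 float32, m along the optical axis (not along the pixel's ray), 0 where there is no reading), "vfov" (degrees; the focal length in pixels is half the picture's height over the tangent of half this angle, whatever the lens; pixels are square), "cx", "cy" (the principal point, pixels), "R" (3x3) and "t" (3): a world point X has camera coordinates R X + t. Camera axes: x right, y down, z forward; pixel columns grow to the right and rows downward; lengths in m; the calibration is good to about 2 mm. A picture is of the moment at which its call begins.
A pose or a line that the arm cannot do raises bot.PlanningError and nothing moves.
- bot.sign_off(): hands the job in; it is judged then, once.
Trained networks look in a picture, given as the dict that the camera call returned (one of the last four; its "shot" number tells which), for a name from the list of things; names that differ only in an ending like _2 or _b are one class to them, and where a whole thing is asked for, a point or a joint stands for the part that bears it (a point fixed in the world has none). Each returns a list of dicts, best first, with "score" (0 to 1); they miss things now and then, are a little off and sometimes report something else, mostly with a low value. They report only what shows in the picture. A call takes as long as a camera call. They do not tell look-alikes from the thing itself.
- bot.search_frame(query, picture): "at" ([column, row] in pixels, amid what is visible of it).
Readings, each from a call of its own:
- bot.read_t(): time.
- bot.read_joint_positions(): joint angles.
- bot.read_joint_velocities(): joint speeds.
- bot.read_joint_efforts(): joint torques, N m.
- bot.read_tcp_pos(): TCP position.
- bot.read_ee_rot(): TCP orientation.
- bot.read_force(): force on the tool from outside, world axes, zero at the start.
- bot.read_moment(): the same for the moment, N m.
- bot.read_gripper_width(): finger opening in m.
- bot.read_grasp_force(): force on a finger pad.
Only numpy, scipy, OpenCV 4.12 (cv2) and the standard library are available. Lean on these libraries where they do the work, as an engineer would, in place of code of your own. Each camera call takes 0.05 s, during which the arm holds its last target. There are 200 camera calls.

## Task

Take the aluminium block with six round bores out of the storage rack and stand it, bores up, flat on the hot plate in the free bay of the dry-block heater. Slide it flush against the fixed block that carries the round dial thermometer, so that no gap is left between the two and they heat as one. Leave the other two blocks standing in the rack, and let go of everything.

Things in the scene. Friction and masses are not known exactly. Their poses are not given: they have to be found in the camera images.
- vial_block: loose aluminium block to be moved: 64 mm long (its x), 44 wide (y), 50 high, 0.32 kg, six 16 mm round bores (3 x 2) in its top. Origin: centre of its underside, z up. Starts upright in one of the rack's three slots, where only its two end faces (x = -32 and 32 mm) can be got at; dividers and the next blocks cover its wide sides
- fine_block: spare block of the same outer size in another slot of the rack, with 24 small bores; stays in the rack. Same origin and axes
- flask_block: spare block of the same outer size in another slot of the rack, with two large bores; stays in the rack. Same origin and axes
- rack: white storage rack, fixed: floor 56 mm (x) x 161 mm (y), 8 mm above the bench; four upright dividers (5 mm thick, 50 mm long in x, tops 45 mm above the bench) leave three slots 47 mm wide, 52 mm apart along y, open at both x ends. Blocks stand in it with x along its x; their ends overhang the floor by 4 mm. Origin: centre of its underside
- heater: dry-block heater, fixed: housing 150 mm (x) x 276 mm (y), 70 mm high, sloped control panel on its -x side reaching to x = -118 mm and 60 mm high. A channel along y at x = 0 holds two fixed blocks with a free bay between them, 80 to 88 mm long: room for the loose block to slide, too little for fingers at its ends. Origin: centre of its underside
- hot_plate (a point): centre of the hot plate's surface, 60 mm above the bench; axes as the heater's. The plate is the floor of the channel, 51 mm wide in x, 236 mm long in y, lying in the free bay here. The dark rails on both sides rise 10 mm above it; their inner edges are bevelled 5 mm
- dial_block: fixed aluminium block in the channel, 72 mm long (its y, along the heater's y), 44 wide (x), 50 high, with a round face-up dial thermometer (41 mm across, 13 mm high) on top, left or right of the bay. Origin: centre of its underside, on the plate. At the end an end face of the loose block is flush against its face that looks into the bay: origins 68 mm apart
- tube_block: the other fixed block in the channel, at the other side of the bay: same size and axes as the dial block, with twelve bores, most with white-capped microtubes (caps 5 mm above its top)
Not all that is in view belongs to the job. What is shaped like the vial_block but blue is not meant.

How it is judged:
At the end, for the whole second after the job is handed in: Six-bore block at rest on the hot plate (height within 3 mm), bores up and upright within 3 degrees, in line with the dial block within 3 degrees and at most 2.5 mm from it (origins under 70.5 mm apart); both spare blocks upright in the rack, within 25 mm of their starts (horizontal distance between vial_block and dial_block below 0.0705 m and angle between the x axis of vial_block and the y axis of dial_block, either way round below 0.05 rad and angle between vial_block's own z axis and vertical below 0.05 rad and height (world z) of vial_block between 0.057 and 0.063 m and linear speed of vial_block below 0.01 m/s and distance of each of fine_block, flask_block from where it was at the start of the episode below 0.025 m and angle between each of fine_block, flask_block's own z axis and vertical below 0.15 rad); the robot touches nothing.
It fails at once if a spare block is lifted out of the rack (height (world z) of any of fine_block, flask_block above 0.04 m).
It also fails if it takes over 51 s, if anything falls off the work surface, if the arm or the gripper's body presses on something with over 40 N, if the wrist force passes 120 N, or if a joint passes its speed limit or range.

## Working session

There is one attempt and no reset: what is moved stays moved. The work goes in short steps, each a Python script; the robot and the scene stay as the last script left them, time stands still between calls to the robot, and variables do not carry over. Pictures are saved under pics/ and viewed, at most 10 in all, crops included, and the job is handed in when it is done.

```bash
mkdir -p pics; cat > h.py <<'E'
import numpy as np, cv2
from station import bot
def cam(n):
    p=bot.read_camera(n); p['f']=p['img'].shape[0]/2/np.tan(np.radians(p['vfov'])/2); return p
def save(p,name,crop=None,s=1):
    im=p['img'][:,:,::-1]
    if crop: a,b,c,d=crop; im=im[b:d,a:c]
    cv2.imwrite('pics/'+name,cv2.resize(im,None,fx=s,fy=s,interpolation=cv2.INTER_CUBIC))
def cloud(p):
    h,w=p['depth'].shape; u,v=np.meshgrid(np.arange(w),np.arange(h)); z=p['depth'].astype(float)
    C=np.stack([(u-p['cx'])/p['f']*z,(v-p['cy'])/p['f']*z,z],-1)
    X=(C-p['t'])@np.array(p['R']); X[z==0]=np.nan; return X
E
python3 - <<'E'
from h import *
for n in ['top','side']:
    p=cam(n); save(p,n+'0.png',s=1.5); X=cloud(p)
    print(n,p['f'],p['cx'],p['cy'],(-np.array(p['R']).T@p['t']).round(3),np.array(p['R']).round(3).tolist())
    np.savez('pics/'+n+'0.npz',X=X,img=p['img'])
    for q in ['vial_block','fine_block','flask_block','rack','heater','dial_block','tube_block']:
        for r in bot.search_frame(q,p)[:4]:
            c,w=map(int,r['at']); print(q,r['at'],round(r['score'],2),X[w,c].round(3))
print(bot.read_t(), bot.read_ee_rot())
E
```

```text
top 413.05625753679243 258.8988695047686 192.01694686815628 [ 0.364 -0.025  1.031] [[0.005, -1.0, -0.019], [-0.988, -0.002, -0.155], [0.155, 0.02, -0.988]]
vial_block [336.8, 221.1] 0.84 [ 0.451 -0.192  0.028]
vial_block [355.6, 175.5] 0.66 [ 0.563 -0.239  0.038]
fine_block [382.4, 216.4] 0.56 [ 0.461 -0.295  0.057]
flask_block [361.5, 216.3] 0.65 [ 0.465 -0.255  0.015]
flask_block [187.8, 206.4] 0.29 [0.482 0.164 0.068]
rack [326.0, 222.3] 0.58 [ 0.448 -0.167  0.033]
heater [188.5, 206.0] 0.98 [0.482 0.162 0.067]
heater [216.1, 193.4] 0.45 [0.507 0.091 0.107]
dial_block [150.6, 184.3] 0.7 [0.525 0.238 0.122]
tube_block [218.6, 193.8] 0.67 [0.507 0.087 0.107]
tube_block [381.3, 216.1] 0.22 [ 0.462 -0.296  0.044]
side 403.2838670265397 257.4201571040636 186.85713872783748 [0.315 0.879 0.489] [[-0.977, -0.215, -0.005], [-0.081, 0.388, -0.918], [0.2, -0.896, -0.397]]
vial_block [259.0, 175.4] 0.91 [ 0.555 -0.221  0.041]
vial_block [294.6, 177.4] 0.62 [ 0.444 -0.181  0.06 ]
fine_block [293.8, 163.2] 0.52 [ 0.463 -0.297  0.06 ]
flask_block [250.3, 206.7] 0.4 [0.498 0.129 0.111]
rack [292.8, 190.2] 0.69 [ 0.447 -0.165  0.026]
heater [247.4, 258.3] 0.9 [0.472 0.265 0.072]
dial_block [222.0, 241.6] 0.82 [0.514 0.281 0.112]
tube_block [251.0, 206.6] 0.63 [0.496 0.128 0.111]
0.8 [9.72885633e-01 2.31286714e-01 7.64658997e-06 2.54818382e-05]
```

View pics/top0.png

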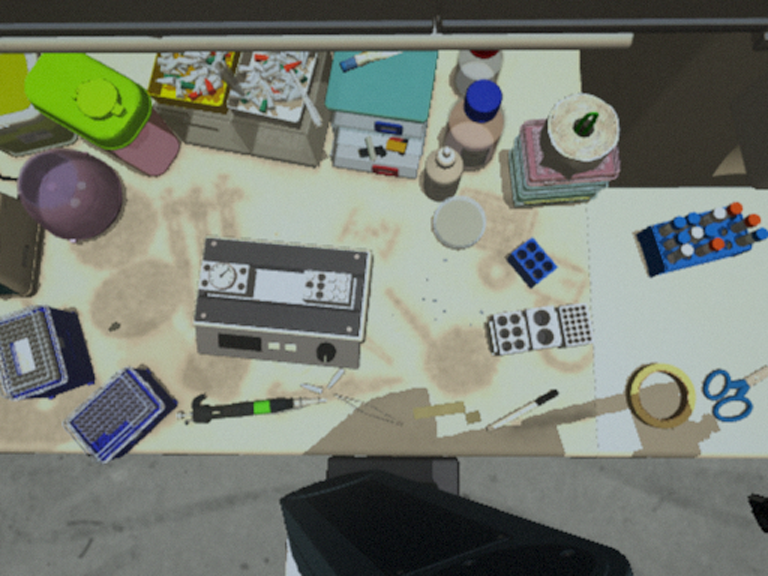

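View pics/side0.png

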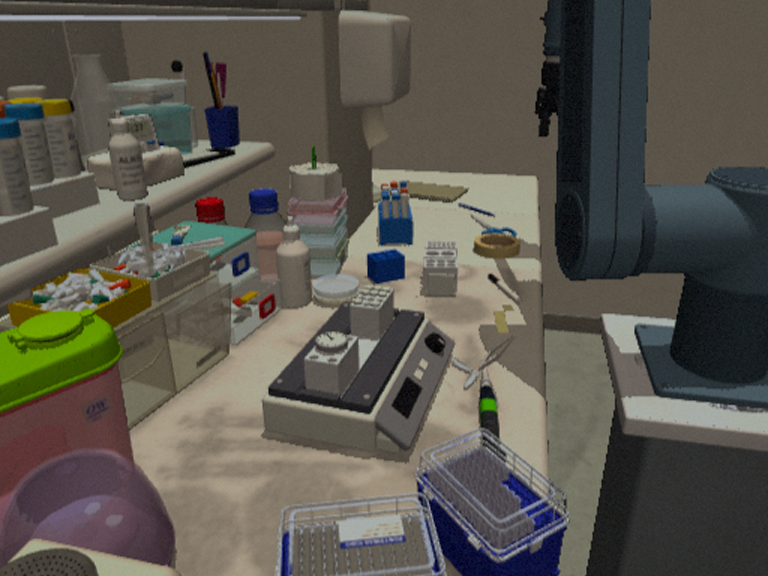

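The top view shows the candidates for the six-bore block:
- Rack, left slot at (340,221): aluminium, six bores. This is my choice.
- Rack, middle slot at (362,218): two bores, the flask block.
- Rack, right slot at (384,216): small bores, the fine block.
- Bench at (355,175): blue look-alike, not meant.

The dial block is on the heater's left (+y) at (150,184) and the tube block on its right at (218,193). Next I'll rectify the images to measure poses.

```bash
cat >> h.py <<'E'
def ortho(p,z,x0,x1,y0,y1,s=0.0005):
    # rows: x decreasing downward, cols: y decreasing rightward
    xs=np.arange(x1,x0,-s); ys=np.arange(y1,y0,-s)
    gx,gy=np.meshgrid(xs,ys,indexing='ij'); P=np.stack([gx,gy,np.full_like(gx,z)],-1)@np.array(p['R']).T+p['t']
    m=lambda a:a.astype(np.float32)
    return cv2.remap(p['img'],m(P[...,0]/P[...,2]*p['f']+p['cx']),m(P[...,1]/P[...,2]*p['f']+p['cy']),cv2.INTER_CUBIC)[:,:,::-1].copy()
E
python3 - <<'E'
from h import *
p=cam('top'); X=cloud(p)
def grid(im,x1,y1,s,step=.02):
    k=step/s
    for i in range(int(im.shape[0]/k)+1): cv2.line(im,(0,int(i*k)),(6,int(i*k)),(0,0,255),1); cv2.putText(im,'%.2f'%(x1-i*step),(8,int(i*k)+4),0,.3,(0,0,255))
    for i in range(int(im.shape[1]/k)+1): cv2.line(im,(int(i*k),0),(int(i*k),6),(0,0,255),1); cv2.putText(im,'%.2f'%(y1-i*step),(int(i*k)-10,16),0,.3,(0,0,255))
    return im
a=ortho(p,.058,.40,.54,-.36,-.14,.0003); cv2.imwrite('pics/rackA.png',grid(a,.54,-.14,.0003))
b=ortho(p,.07,.36,.60,-.02,.34,.00048); cv2.imwrite('pics/heatA.png',grid(b,.60,.34,.00048))
def rect(n,lo,hi,x0,x1,y0,y1):
    m=(X[...,2]>lo)&(X[...,2]<hi)&(X[...,0]>x0)&(X[...,0]<x1)&(X[...,1]>y0)&(X[...,1]<y1)
    q=X[m]; print(n,len(q),q[:,2].mean().round(4),q[:,2].std().round(4),cv2.minAreaRect(q[:,:2].astype(np.float32)*1000), np.median(q,0).round(4))
rect('racktops',.050,.066,.41,.54,-.36,-.14)
rect('dial top',.104,.135,.45,.56,.18,.30)
rect('tube top',.104,.125,.45,.56,.02,.16)
rect('heater top',.064,.076,.36,.6,-.02,.36)
rect('plate',.055,.064,.48,.55,.13,.18)
E
```

```text
racktops 1042 0.0556 0.0021 ((479.70050048828125, -243.11758422851562), (119.5716781616211, 148.71824645996094), 8.375688552856445) [ 0.4549 -0.258   0.0557]
dial top 556 0.1132 0.0063 ((525.8727416992188, 245.6966094970703), (72.98934936523438, 44.32059097290039), 84.59790802001953) [0.5251 0.2418 0.11  ]
tube top 540 0.1096 0.0027 ((511.7801513671875, 89.57035064697266), (72.16497802734375, 44.75566482543945), 84.58088684082031) [0.5107 0.0841 0.1093]
heater top 3734 0.0677 0.0018 ((518.7562866210938, 166.75186157226562), (260.4032897949219, 134.84974670410156), 84.74723052978516) [0.5009 0.1614 0.0677]
plate 413 0.0583 0.002 ((515.1564331054688, 155.09686279296875), (49.76185607910156, 64.95633697509766), 89.97197723388672) [0.5172 0.1566 0.0581]
```

View pics/rackA.png

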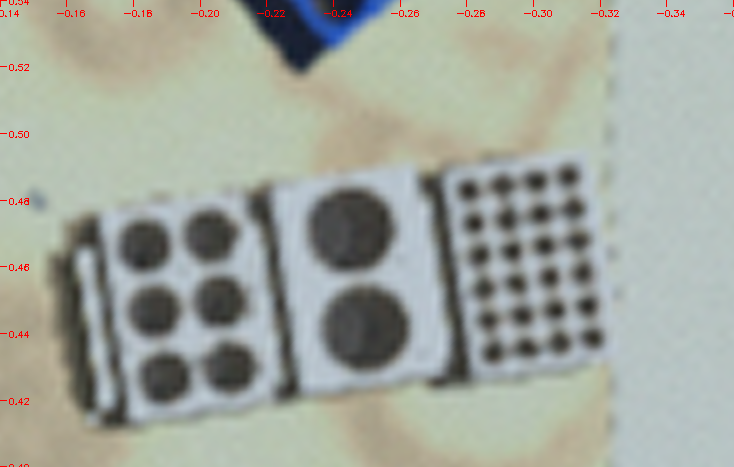

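View pics/heatA.png

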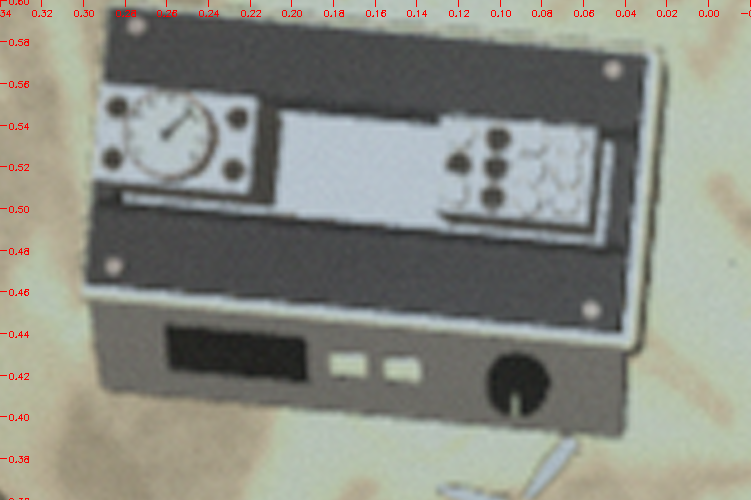

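Rack crop: the six bores centre on (187,306), giving the vial block at x≈0.448, y≈−0.196, yaw≈0.149. Heater crop: the dial is on the left and the bay spans columns 280–440. The bay centre is at about (0.519,0.168), heater yaw is −0.0925, and the bay measures about 84.7 mm, which fits the stated 80–88. Moving to the grasp now.

```bash
cat >> h.py <<'E'
def q(a): return [np.cos(a/2),np.sin(a/2),0,0]
def st(m): print(m,'t',round(bot.read_t(),2),'tcp',bot.read_tcp_pos().round(4) if hasattr(bot.read_tcp_pos(),'round') else bot.read_tcp_pos(),'w',bot.read_gripper_width(),'F',np.round(bot.read_force(),1))
E
python3 - <<'E'
from h import *
for a in (1.72,-1.42):
  for P,d in (([.448,-.196,.14],0),([.448,-.196,.035],0),([.43,-.07,.14],0),([.43,-.07,.03],np.pi/2),([.43,-.07,.03],-np.pi/2)):
    j=bot.inverse_kinematics(P,q(a+d)); print(a,P,d,None if j is None else np.round(j,2))
for a in (1.478,-1.663): print(a,np.round(bot.inverse_kinematics([.519,.168,.16],q(a)),2))
j=bot.inverse_kinematics([.448,-.196,.16],q(-1.42)); a=1.72 if j is None or abs(j[5])>2.6 else -1.42
j2=bot.inverse_kinematics([.448,-.196,.16],q(1.72))
if j2 is not None and (j is None or abs(j2[5])<abs(j[5])): a=1.72
print('use',a)
bot.move_gripper(.085)
bot.move_pose([.448,-.196,.13],q(a)); st('above')
print(bot.servo_line([.448,-.196,.035],.08,force_limit=8)); st('down')
p=cam('side'); save(p,'grasp.png',(190,60,390,220),4)
E
```

```text
1.72 [0.448, -0.196, 0.14] 0 [-0.64  0.25  1.82 -0.    1.07 -0.79]
1.72 [0.448, -0.196, 0.035] 0 [-0.64  0.4   1.93 -0.    0.82 -0.79]
1.72 [0.43, -0.07, 0.14] 0 [-0.42  0.16  1.94 -0.    1.04 -0.57]
1.72 [0.43, -0.07, 0.03] 1.5707963267948966 [-0.42  0.34  2.06 -0.    0.75 -2.14]
1.72 [0.43, -0.07, 0.03] -1.5707963267948966 [-0.42  0.34  2.06 -0.    0.75  1.  ]
-1.42 [0.448, -0.196, 0.14] 0 [-0.64  0.25  1.82 -0.    1.07  2.35]
-1.42 [0.448, -0.196, 0.035] 0 [-0.64  0.4   1.93 -0.    0.82  2.35]
-1.42 [0.43, -0.07, 0.14] 0 [-0.42  0.16  1.94 -0.    1.04  2.57]
-1.42 [0.43, -0.07, 0.03] 1.5707963267948966 [-0.42  0.34  2.06 -0.    0.75  1.  ]
-1.42 [0.43, -0.07, 0.03] -1.5707963267948966 [-0.42  0.34  2.06 -0.    0.75 -2.14]
1.478 [ 0.11  0.32  1.66 -0.    1.16  0.2 ]
-1.663 [ 0.11  0.32  1.66 -0.    1.16 -2.94]
use 1.72
above t 2.47 tcp [ 0.4483 -0.1972  0.1305] w 0.08519492211161885 F [0.2 0.7 0.2]
False
down t 3.8 tcp [ 0.4484 -0.1962  0.0355] w 0.08502601596492716 F [-0.8 -0.7  0.9]
```

View pics/grasp.png

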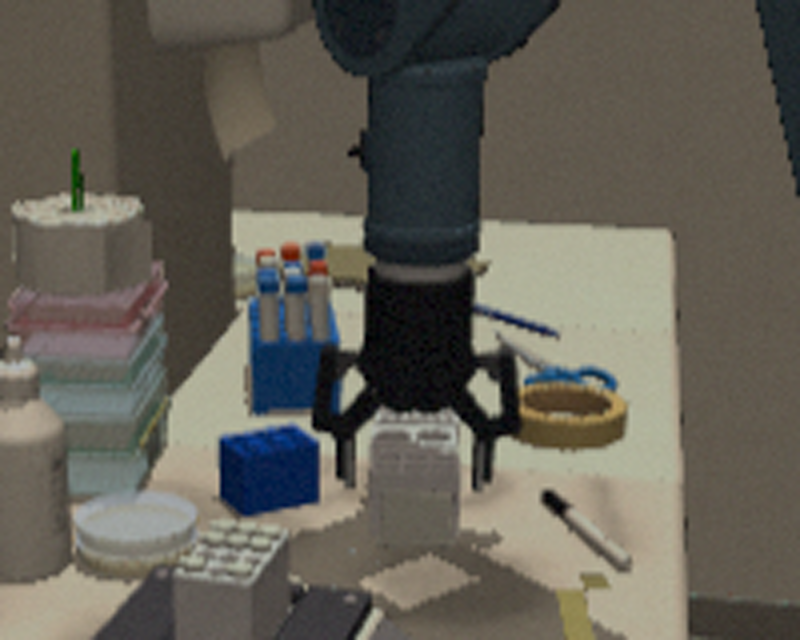

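The fingers straddle the block's end faces, with the two pads at crop (345,470) and (482,470). I'll go a little lower, grip and lift.

```bash
python3 - <<'E'
from h import *
bot.servo_line([.4484,-.1962,.027],.05,force_limit=8)
bot.move_gripper(.05,40); st('grip')
print(bot.servo_line([.4484,-.1962,.085],.08,force_limit=20)); st('up')
z=bot.read_tcp_pos()[2]
if z>.08:
    bot.servo_line([.4484,-.1962,.13],.12)
    bot.move_pose([.43,-.07,.10],q(1.72)); st('over')
    print(bot.servo_line([.43,-.07,.010],.06,force_limit=6)); st('on bench')
p=cam('top'); save(p,'bench.png',(200,130,440,310),3.3)
E
```

```text
grip t 4.48 tcp [ 0.4485 -0.1963  0.0272] w 0.06342489562635568 F [-1.2 -0.4  1.7]
False
up t 5.36 tcp [ 0.448  -0.1959  0.0846] w 0.06357169313076802 F [-0.2  0.4 -2.6]
over t 6.47 tcp [ 0.4294 -0.0691  0.0992] w 0.06357398862434979 F [-0.   0.7 -2.7]
True
on bench t 7.68 tcp [ 0.4296 -0.0698  0.0188] w 0.06388614341193802 F [-0.2  0.6  3.6]
```

View pics/bench.png

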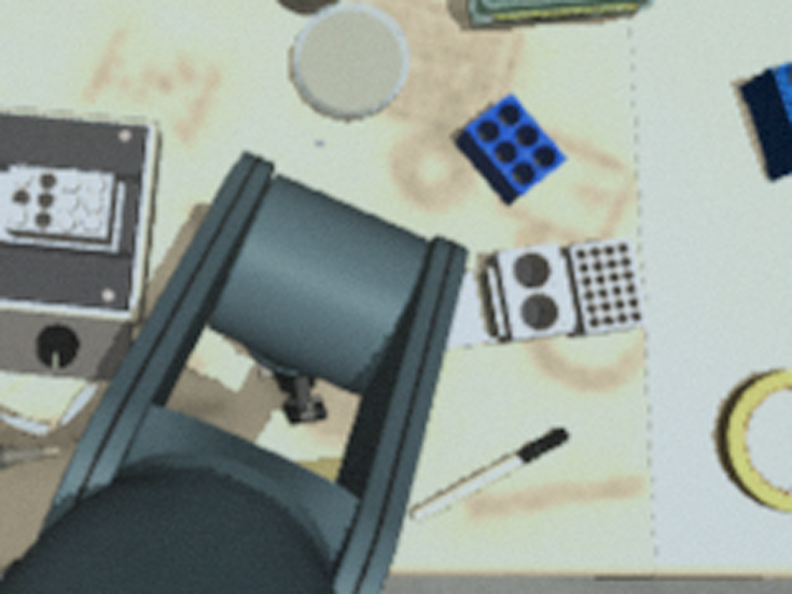

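The arm hides the block. The felt weight (2.7 N) and the contact height (0.0188, expected 0.019) confirm the right lift and an upright set-down. Next I'll release, regrasp across the wide sides and carry it to the bay.

```bash
python3 - <<'E'
from h import *
x,y=.4296,-.0698
bot.move_gripper(.085)
bot.servo_line([x,y,.12],.12)
bot.move_pose([x,y,.12],q(.149))
print(bot.servo_line([x,y,.030],.08,force_limit=8)); st('down')
bot.move_gripper(.03,40); st('grip')
bot.servo_line([x,y,.20],.15); st('up')
u=np.array([.0924,.9957]); c=np.array([.5188,.1676]); a=1.478
bot.move_pose([*c,.20],q(a))
bot.servo_line([*c,.125],.12); st('above')
p=cam('top'); save(p,'bayT.png',(90,110,290,260),4)
p=cam('side'); save(p,'bayS.png',(150,130,350,290),4)
E
```

```text
False
down t 11.76 tcp [ 0.43   -0.07    0.0304] w 0.08493065037600384 F [ 1.   0.6 -1.2]
grip t 12.22 tcp [ 0.4298 -0.0697  0.0304] w 0.04306470581736599 F [-1.1  2.6  5.5]
up t 13.5 tcp [ 0.4289 -0.0695  0.199 ] w 0.04315386287869426 F [-1.  -0.8 -2.1]
above t 15.27 tcp [0.5195 0.1672 0.1257] w 0.0436559781916169 F [-0.4  0.8 -2.9]
```

View pics/bayS.png

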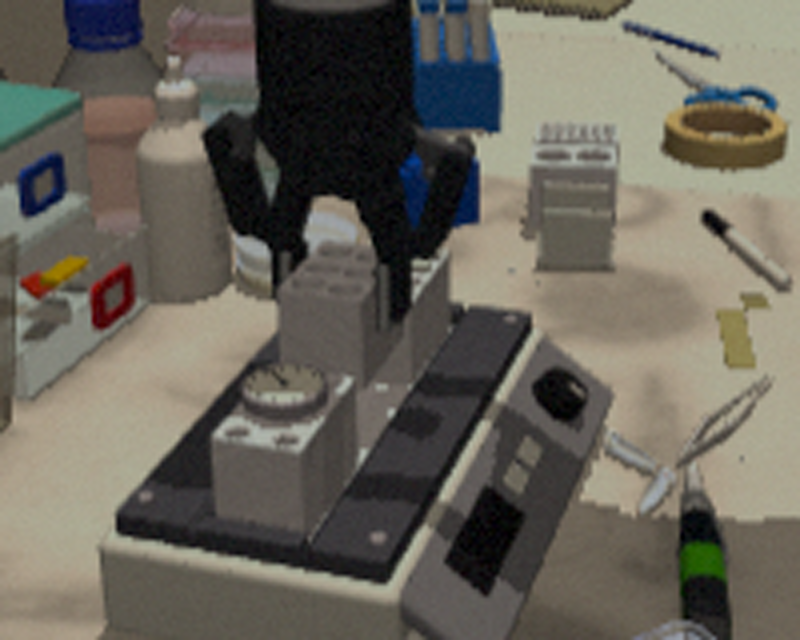

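The held block at crop (330,300) is bores-up between the dial block at (285,440) and the tube block at (430,310), in line with the channel. I'll lower it and slide.

```bash
python3 - <<'E'
from h import *
u=np.array([.0924,.9957]); c=np.array([.5188,.1676])
print(bot.servo_line([*c,.084],.04,force_limit=6)); st('down')
z=bot.read_tcp_pos()[2]
if z<.0945:
    e=c+.025*u; zz=z+.001
    print(bot.servo_line([*e,zz],.02,force_limit=12)); st('slid')
    P=np.array(bot.read_tcp_pos()); print('moved',(P[:2]-c)@u, 'F along',np.array(bot.read_force())[:2]@u)
E
```

```text
True
down t 16.18 tcp [0.5184 0.1675 0.0903] w 0.043236444394689634 F [-1.6 -1.6  4.7]
True
slid t 16.91 tcp [0.5194 0.1792 0.0904] w 0.04349889156056967 F [ 0.1 -0.1  3.5]
moved 0.011630880898312539 F along -0.11466838515629646
```

```bash
python3 - <<'E'
from h import *
u=np.array([.0924,.9957]); P=np.array(bot.read_tcp_pos()); e=P[:2]+.006*u
print(bot.servo_line([*e,P[2]-.0005],.01,force_limit=15)); st('push'); N=np.array(bot.read_tcp_pos()); print((N-P)[:2]@u)
bot.move_gripper(.062); st('open')
bot.servo_line([*N[:2],.20],.12); st('up')
bot.move_pose([.35,-.2,.3],q(1.478))
p=cam('top'); X=cloud(p); save(p,'endT.png',(90,110,290,260),4)
def rect(y0,y1):
    m=(X[...,2]>.104)&(X[...,2]<.135)&(X[...,0]>.45)&(X[...,0]<.58)&(X[...,1]>y0)&(X[...,1]<y1)
    print(cv2.minAreaRect(X[m][:,:2].astype(np.float32)*1000),X[m][:,2].mean())
rect(.02,.131); rect(.14,.30); st('clear')
p=cam('side'); save(p,'endS.png',(150,130,350,290),4)
E
```

```text
True
push t 17.34 tcp [0.5193 0.1792 0.0904] w 0.04321971824593031 F [-0.8 -2.1  4.9]
-3.0044354830563046e-05
open t 17.67 tcp [0.519 0.179 0.09 ] w 0.0621391449949382 F [-1.   1.1 -0.7]
up t 18.73 tcp [0.5188 0.1791 0.1992] w 0.06201657539220265 F [ 0.7  0.1 -0.4]
((511.7142028808594, 89.72514343261719), (72.21781921386719, 45.08588409423828), 84.47913360595703) 0.1094202213869749
((522.6881713867188, 213.8709716796875), (137.10324096679688, 44.75303268432617), 84.36943054199219) 0.11137552680133427
clear t 20.36 tcp [ 0.3504 -0.1994  0.2997] w 0.06188851830211499 F [ 0.3 -0.1 -0.5]
```

View pics/endT.png

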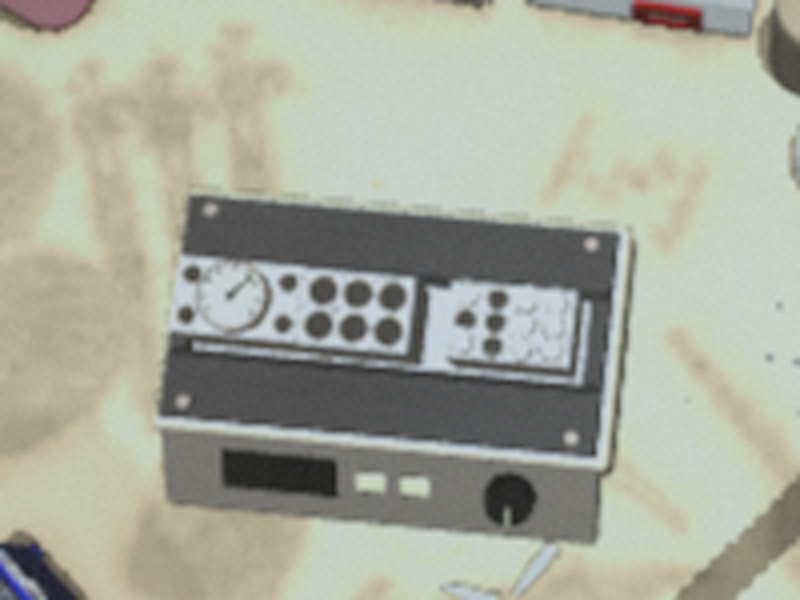

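View pics/endS.png

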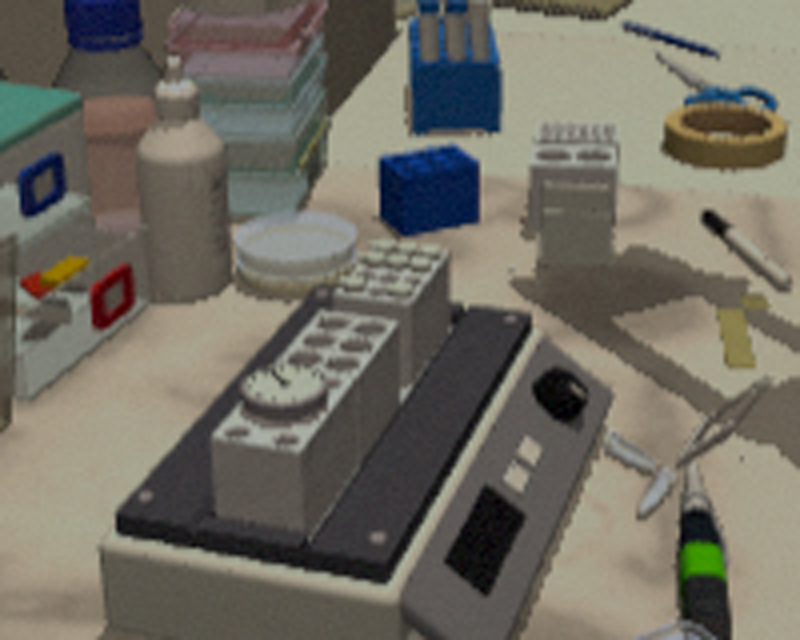

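The six-bore block at top crop (355,310) stands flush against the dial block with no visible gap and in line with it. The combined length measures 137 mm (136 nominal). Both spare blocks are upright in the rack at side crop (573,195). Handing in.

```bash
python3 -c "
from station import bot
print(bot.sign_off())"
```

```text
the job is handed in; nothing more can be done
None
```

The job is handed in: the six-bore block stands bores up on the hot plate, flush against the dial block by the camera images, with the spare blocks still in the rack and the gripper clear; the simulator returned no verdict.

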